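# Fold back the carton flap, free the canister cap and hold it up

## Task

In the stockroom of a grocer's shop a canister stands in an open carton under a stiff cardboard flap. First fold the flap up and back past upright until it leans outwards about 45 degrees past upright (135 degrees from closed) and leave it there. Then unscrew the black cap of that canister - some batches have a left-hand and some a right-hand thread and nothing shows which, so try it both ways - lift it off and finish while still holding it in the gripper, upright, about 10 cm above its place on the neck; leave the spare canister closed and the bottle and the tin where they stand.

Things in the scene. Friction and masses are not known exactly. Their poses are not given: they have to be found in the camera images.
- carton: The open cardboard carton, 240 (its x) x 230 (its y) x 135 mm high, walls 5 mm, fixed to the table, with a white canister (200 x 180 mm, 85 mm high, fixed) inside. Origin: centre of the underside; z up. The flap is hinged on the rim of its +y side; the capped neck stands at the centre (x = y = 0).
- seat (a point): Centre of the seated cap: on the neck's axis, 115 mm above the table, 20 mm below the carton's rim, 30 mm above the canister's shoulder; axes as the carton's. Coarse quick thread: 5 to 15 degrees of play to a hard stop the tightening way; the other way the cap is free to lift after 50 to 60 degrees (70 is a sure turn) and meets a stop near 100. Until free it lifts only 1 to 3 mm.
- flap (a joint): Angle of the flap, rad: 0 closed (level over the carton), 1.571 upright, 2.356 leaning outwards 45 degrees past upright; ends at 2.95. Starts half open, 0.9 to 1.15. The hinge is stiff: the flap stays where it is left; about 1 to 2 N at its free edge moves it.
- flap_hinge (a point): Middle of the flap's hinge line, on the carton's rim, 135 mm above the table, at carton x = 0, y = +115 mm. The hinge runs along the carton's x axis (point axes as the carton's). The flap turns from over the carton, up and over towards the carton's +y.
- flap_edge (a point): Middle of the free edge of the flap (cardboard panel 200 mm wide along the hinge, 5 mm thick), 160 mm from the hinge line.
- cap_center (a point): Centre, half-way up, of the black round cap on the canister in the carton: 56 mm diameter (24 flat facets, one facing along x; closing fingers may turn it a few degrees to lie flat), 36 mm high, about 45 g; z up, x along the small raised radial ridge on its top. Tight at the start. Whether it loosens clockwise or counter-clockwise changes from start to start and cannot be seen.
- spare_center (a point): Centre of a second, equal white canister (200 x 180 x 85 mm), fixed on the table outside the carton; leave alone.
- spare_cap_center (a point): Centre of the equal black cap on the spare canister, 115 mm above the table; leave alone.
- bottle_center (a point): Centre of a clear bottle with a red cap, 72 mm diameter, 210 mm high, a bystander.
- tin_center (a point): Centre of a tin, 74 mm diameter, 100 mm high, a bystander.
Not all that is in view belongs to the job. Leave any orange or purple look-alike of the part that bears cap_center alone.

How it is judged:
By the outcome, as a careful person would: the job done as asked, in the order asked, and still so for the second after the job is handed in, while the arm keeps its last pose, push and grip.
It also fails if it takes over 54 s, if anything falls off the work surface, if the arm or the gripper's body presses on something with over 40 N, if the wrist force passes 120 N, or if a joint passes its speed limit or range.

## Robot

A 6-joint arm with a two-finger parallel gripper is mounted at the origin on the work surface. World frame = base frame: x ahead of the robot, y to its left, z up, the work surface at z = 0. Lengths are in m, angles in rad, forces in N, time in s.
With the tool pointing down it reaches from about 0.275 to 0.75 m from the base axis. Payload 10.2 kg.
Tool frame: the origin (TCP) lies on the centre line of the jaws, within the pads' length; the fingertips stand 25 mm ahead of it and the grasp point (between the pads) lies 6 mm ahead of it (bot.tcp_to_tips is the distance from the TCP to the fingertips, in m); y points along the fingers, z is the direction in which the jaws open and shut, and the axes are right-handed (so a half turn about y gives the same grasp; the last joint's range is limited). The gripper opens to 88 mm and grips with 3 to 60 N. Pads are 18 mm wide; open, the fingers measure 123 mm over their backs; the gripper's body (75 mm by 187 mm) begins 45 mm behind the grasp point.
Start: joints at [0.973, 0.313, 1.498, -0, 1.331, -0.223], TCP at [0.192, 0.489, 0.264] pointing down, gripper open.
Joint ranges: [-2.94, 2.94], [-0.97, 2.17], [0.19, 2.56], [-1.23, 4.37], [0.02, 3.11], [-2.88, 2.88]. Speed limits (rad/s): [2.39, 2.39, 3.01, 3.14, 3.14, 3.14].

## Interface

Orientations are given as a unit quaternion [w, x, y, z].
In Python, from plant import bot gives the robot as it stands.
- The arm moves only by the tool play_rows, never from a script. Its argument "rows" is a list of rows, each a list of 3 entries, a list of its own where there are three numbers: the shift along the tool's x, y, z in units of 25 mm (1.0 is 25 mm), then the turn about the tool's y in units of 8 degrees (1.0 is 8 degrees), then the opening, from 0 (shut) to 1 (fully open). In form: [[[tx, ty, tz], spin, fingers], ...]. A call has 1 to 12 rows; each row shifts and turns the commanded pose from where the row before left it, along the tool's axes as they then stand; what a row does not reach is not made up. A row lasts 1/10 s, in which the tool goes at most 50 mm and 8.59 degrees, less where a joint would pass 70% of its speed; a pose out of reach is approached as far as the arm can. A call is refused whole if a number of a shift passes 1 or a number of a turn 1, either way. A call with a gripper value outside its range is refused whole. The fingers move at their own pace and stop on an object; the grip force is fixed at half the most. Time passes only in rows, so rows that do not move let the fingers close. It gives the time, the measured TCP pose, the force and the opening at its end, in the units of the state.
- bot.observe(): the state, without advancing time (a new reading comes with each control period).
- bot.capture(name): name is "side" or "top"; returns the picture (420x560x3 uint8, red, green, blue); there is no depth.
- bot.calibration(name): a dict with "intrinsics" (3x3 intrinsics, pixels), "R" (3x3) and "t" (3): a world point X has camera coordinates R X + t. Camera axes: x right, y down, z forward; pixel columns grow to the right and rows downward; lengths in m; the calibration is good to about 2 mm. A picture is of the moment at which its call begins. calibration takes no time and is no camera call.
- bot.close_job(): hands the job in, once; it reports no verdict.
Trained networks look in the newest picture that a camera, given by its name, has taken for a name from the list of things; names that differ only in an ending like _2 or _b are one class to them, and where a whole thing is asked for, a point or a joint stands for the part that bears it (a point fixed in the world has none). Each returns a list of dicts, best first, with "confidence" (0 to 1); they miss things now and then, are a little off and sometimes report something else, mostly with a low value. They report only what shows in the picture. A call takes as long as a camera call. They do not tell look-alikes from the thing itself.
- bot.boxes_of(query, camera): "rect" ([left, top, width, height] as shares, 0 to 1, of the picture: columns of its width, rows of its height, round what is visible of it).
- bot.masks_of(query, camera): "pixels" (420x560 bool, what is visible of it) and "rect" ([left, top, width, height] as shares, 0 to 1, of the picture: columns of its width, rows of its height, round what is visible of it).
- bot.spot_point(query, camera): "centre" ([column, row] as shares, 0 to 1, of the picture: columns of its width, rows of its height: a listed point, or the origin of a listed thing).
The state is a dict: "time_s": time; "qpos": joint angles; "joint_velocities": joint speeds; "tau": joint torques, N m; "eef_pos": TCP position; "tcp_rot": TCP orientation; "contact_force": force on the tool from outside, world axes, zero at the start; "wrist_torque": the same for the moment, N m; "opening": finger opening in m.
Only numpy, scipy, OpenCV 4.12 (cv2) and the standard library are available. Lean on these libraries where they do the work, as an engineer would, in place of code of your own. Each camera call takes 0.05 s, during which the arm holds its last target.

## Working session

There is one attempt and no reset: what is moved stays moved. The work goes in short steps, Python scripts to look and compute and a tool call to move; the robot and the scene stay as the last step left them, time stands still between calls to the robot, and variables do not carry over. Pictures are saved under pics/ and viewed, and the job is handed in when it is done.

Besides the shell and the picture viewer there is one more tool, called after ">>>" as name(argument=value, ...), one argument or row to a line, values as JSON. play_rows: Moves the arm, as the interface text tells. Its arguments: {"type":"object","properties":{"rows":{"type":"array","items":{"type":"array"}}},"required":["rows"]}

```bash
mkdir -p pics; ls
python3 - <<'E'
from plant import bot
import cv2,numpy as np
s=bot.observe()
for k,v in s.items(): print(k,np.round(v,3))
print(bot.tcp_to_tips)
for n in("side","top"):
    im=bot.capture(n); cv2.imwrite(f"pics/{n}0.png",im[:,:,::-1])
    c=bot.calibration(n); print(n,c)
    for q in("carton","flap_hinge","flap_edge","cap_center","spare_cap_center","bottle_center","tin_center","seat"):
        print(q,[(np.round(np.array(d['centre'])*[560,420],1),round(d['confidence'],2)) for d in bot.spot_point(q,n)])
print(bot.observe()['time_s'])
E
```

```text
pics
time_s 0.0
qpos [ 0.973  0.313  1.498 -0.     1.331 -0.223]
joint_velocities [ 0.    -0.002 -0.001 -0.002  0.001  0.   ]
tau [-1.0000e-03 -4.0222e+01 -2.5227e+01  6.9000e-02  3.5000e-02 -0.0000e+00]
eef_pos [0.192 0.488 0.263]
tcp_rot [-0.694  0.695 -0.132  0.132]
contact_force [-0.144  0.034  0.546]
wrist_torque [0.026 0.047 0.02 ]
opening 0.088
0.025
side {'intrinsics': array([[430.16012371,   0.        , 281.22791352],
       [  0.        , 430.16012371, 209.05462314],
       [  0.        ,   0.        ,   1.        ]]), 'R': array([[ 0.81272403, -0.58220429,  0.02275544],
       [-0.27265577, -0.41454638, -0.8682224 ],
       [ 0.51491599,  0.69942081, -0.49565316]]), 't': array([-0.39581546,  0.27223724,  0.89524352])}
carton [(array([283.5, 241.6]), 0.66)]
flap_hinge [(array([265.2, 183.7]), 0.76), (array([397.2, 273.1]), 0.61)]
flap_edge [(array([282.7, 148.1]), 0.84), (array([281.2, 239.7]), 0.48)]
cap_center [(array([302.6, 285. ]), 0.93), (array([285. , 206.9]), 0.57), (array([339. , 216.2]), 0.46)]
spare_cap_center [(array([397.8, 271.6]), 0.64)]
bottle_center [(array
[... 218 characters left out ...]
15565],
       [  0.        ,   0.        ,   1.        ]]), 'R': array([[-0.00221519, -0.99999451,  0.00246258],
       [-0.99344279,  0.00191917, -0.11431424],
       [ 0.11430889, -0.00269966, -0.99344159]]), 't': array([0.07888783, 0.53886639, 1.22378978])}
carton [(array([283.4, 208.5]), 0.68)]
flap_hinge [(array([242. , 199.2]), 0.74)]
flap_edge [(array([267.7, 190.9]), 0.88)]
cap_center [(array([281. , 139.2]), 0.85), (array([349.4, 236.7]), 0.63), (array([285.6, 203.8]), 0.55)]
spare_cap_center [(array([418.3, 190.9]), 0.86)]
bottle_center [(array([136.1, 210.6]), 0.72)]
tin_center [(array([212.6, 276.3]), 0.74), (array([280.1, 210.7]), 0.54)]
seat [(array([282.2, 204.9]), 0.73)]
0.9
```

View pics/side0.png

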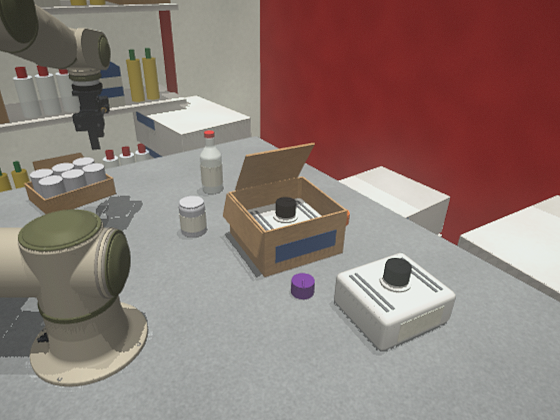

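View pics/top0.png

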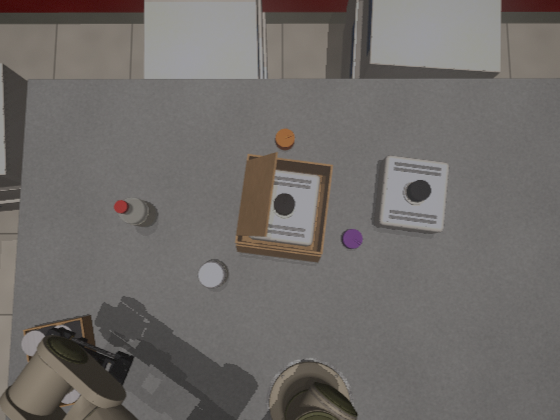

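```bash
cat > h.py <<'E'
import numpy as np,cv2
from plant import bot
C={n:bot.calibration(n) for n in("side","top")}
def proj(n,X):
    c=C[n];p=(c['R']@np.atleast_2d(X).T).T+c['t'];p=p@c['intrinsics'].T;return p[:,:2]/p[:,2:]
def atz(n,uv,z):
    c=C[n];d=c['R'].T@np.linalg.inv(c['intrinsics'])@[uv[0],uv[1],1];o=-c['R'].T@c['t'];return o+d*(z-o[2])/d[2]
def tri(a,b):
    A=[];
    for n,uv in(("side",a),("top",b)):
        c=C[n];P=c['intrinsics']@np.c_[c['R'],c['t']]
        A+=[uv[0]*P[2]-P[0],uv[1]*P[2]-P[1]]
    v=np.linalg.svd(np.array(A))[2][-1];return v[:3]/v[3]
E
python3 - <<'E'
from h import *
print("cap",tri((285,207),(284.8,204.3)))
print("edge",tri((282.7,148.1),(267.7,190.9)))
print("hinge",tri((265.2,183.7),(242,199.2)))
print("spare",tri((397.8,271.6),(418.3,190.9)))
print("bottle",tri((209.1,158),(136.1,210.6)), "tin",tri((192.9,214.1),(212.6,276.3)))
for uv in((248,157),(331,163),(322,259),(237,249)): print(atz("top",uv,.135))
a=cv2.imread("pics/top0.png")[140:270,220:350];cv2.imwrite("pics/t1.png",cv2.resize(a,None,fx=4.5,fy=4.5,interpolation=cv2.INTER_CUBIC))
a=cv2.imread("pics/side0.png")[130:280,210:360];cv2.imwrite("pics/s1.png",cv2.resize(a,None,fx=4,fy=4,interpolation=cv2.INTER_CUBIC))
E
```

```text
cap [0.5453519  0.06800925 0.1162643 ]
edge [0.55912773 0.10829766 0.26966296]
hinge [0.55641666 0.18106615 0.13662351]
spare [ 0.58288765 -0.29348085  0.11385356]
bottle [0.5257106  0.4649969  0.12206494] tin [0.35717903 0.26516864 0.05822533]
[0.67062613 0.16594357 0.135     ]
[ 0.65393085 -0.05546299  0.135     ]
[ 0.39955039 -0.02816394  0.135     ]
[0.42593421 0.19302531 0.135     ]
```

View pics/t1.png

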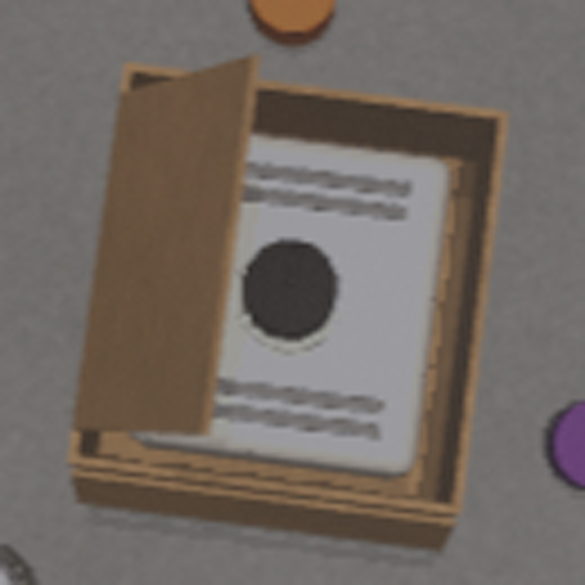

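View pics/s1.png

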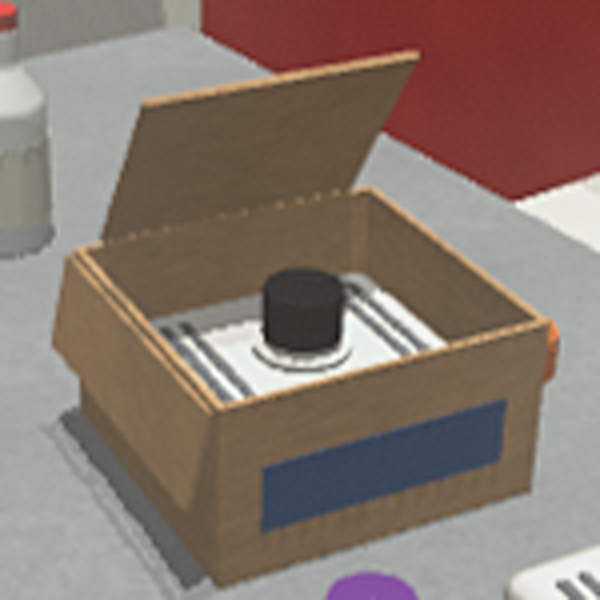

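Run:
```python
from h import *
from scipy.optimize import least_squares
cs=np.array([[.12,.115],[.12,-.115],[-.12,-.115],[-.12,.115]])
top=np.array([(125,65),(507,115),(458,515),(72,465)])/4.5+[220,140]
def W(p,L): # L Nx3 local
    c,s=np.cos(p[2]),np.sin(p[2]);L=np.atleast_2d(L);return np.c_[p[0]+c*L[:,0]-s*L[:,1],p[1]+s*L[:,0]+c*L[:,1],L[:,2]]
rim=np.c_[cs,np.full(4,.135)]
sd=np.array([(548,322),(217,410)])/4+[210,130]
def f(p):
    fl=[[sx*.1,.115-.16*np.cos(p[3]),.135+.16*np.sin(p[3])] for sx in(-1,1)]
    fs=np.array([(148,104),(415,53)])/4+[210,130]
    ft=np.array([(210,432),(256,58)])/4.5+[220,140]
    return np.r_[(proj("top",W(p,rim))-top).ravel(),(proj("side",W(p,rim[[1,2]]))-sd).ravel(),(proj("side",W(p,fl))-fs).ravel(),(proj("top",W(p,fl))-ft).ravel(),(proj("side",W(p,[0,0,.115]))-[285,207]).ravel(),(proj("top",W(p,[0,0,.115]))-[285,204.2]).ravel()]
r=least_squares(f,[.545,.068,0,1.],loss='soft_l1');print(r.x,np.round(r.fun.reshape(-1,2),1), np.degrees(r.x[2]))
np.save("pose.npy",r.x)
```

```text
[ 0.54540043  0.06819933 -0.12754451  1.0203563 ] [[-0.2 -0.5]
 [ 0.5 -1. ]
 [ 1.1 -0.2]
 [-0.7 -0.1]
 [-0.1 -0.2]
 [-0.  -0. ]
 [-1.5 -0.2]
 [-0.1  0.2]
 [-0.1  0.8]
 [ 0.6 -0.4]
 [ 0.   0.4]
 [-0.3  0.2]] -7.3077619578044315
```

```bash
cat >> h.py <<'E'
from scipy.spatial.transform import Rotation as Rn
P=np.load("pose.npy")
def loc(L):
    c,s=np.cos(P[2]),np.sin(P[2]);return np.array([P[0]+c*L[0]-s*L[1],P[1]+s*L[0]+c*L[1],L[2]])
def st():
    s=bot.observe();q=s['tcp_rot'];R=Rn.from_quat([q[1],q[2],q[3],q[0]]).as_matrix();return s,R
def carton_of(X):
    d=np.array(X)-[P[0],P[1],0];c,s=np.cos(P[2]),np.sin(P[2]);return np.array([c*d[0]+s*d[1],-s*d[0]+c*d[1],d[2]])
def need(L,yawz=None):
    "L carton-local TCP target; yawz desired angle of tool z axis in world (deg)"
    s,R=st();a=np.degrees(np.arctan2(R[1,2],R[0,2]))
    print("q",np.round(s['qpos'],2),"zaxis deg",a.round(1),"loc",np.round(carton_of(s['eef_pos']),4),'t',s['time_s'])
    sp=0
    if yawz is not None:
        sp=-(((yawz-a)+180)%360-180);  # about y (down): positive spin = negative world yaw
        print("spin deg",sp,"rows units",sp/8)
    d=R.T@(loc(L)-s['eef_pos']);print("shift units before spin",np.round(d/.025,2))
    R2=R@Rn.from_euler('y',sp,degrees=True).as_matrix()
    print("shift units after spin",np.round(R2.T@(loc(L)-s['eef_pos'])/.025,2),"R2 z",R2[:,2].round(3),"x",R2[:,0].round(3))
E
python3 - <<'E'
from h import *
print(st()[1].round(3)); y=np.degrees(P[2])
need([0,-.04,.36],y);need([0,-.04,.36],y+180)
E
```

```text
[[ 0.931 -0.     0.366]
 [-0.366 -0.     0.931]
 [-0.    -1.    -0.   ]]
q [ 0.97  0.31  1.5   0.    1.33 -0.22] zaxis deg 68.5 loc [-0.4038  0.372   0.2637] t 0.9
spin deg 75.83623840479845 rows units 9.479529800599806
shift units before spin [ 19.69  -3.85 -12.03]
shift units after spin [16.48 -3.85 16.15] R2 z [ 0.992 -0.127 -0.   ] x [-0.127 -0.992  0.   ]
q [ 0.97  0.31  1.5   0.    1.33 -0.22] zaxis deg 68.5 loc [-0.4038  0.372   0.2637] t 0.9
spin deg -104.16376159520155 rows units -13.020470199400194
shift units before spin [ 19.69  -3.85 -12.03]
shift units after spin [-16.48  -3.85 -16.15] R2 z [-0.992  0.127  0.   ] x [ 0.127  0.992 -0.   ]
```

>>> play_rows(
  rows=[
    [[0,-1,0],1,0],
    [[0,-1,0],1,0],
    [[0,-1,0],1,0],
    [[0,-0.85,0],1,0],
    [[0,0,0],1,0],
    [[0,0,0],1,0],
    [[0,0,0],1,0],
    [[0,0,0],1,0],
    [[0,0,0],1,0],
    [[0,0,0],0.5,0],
  ],
)

```text
time_s: 1.9
eef_pos: [0.1922, 0.4885, 0.36]
tcp_rot: [-0.465, 0.465, -0.533, 0.533]
contact_force: [0.6, 0.2, -0.5]
opening: 0.0106
```

>>> play_rows(
  rows=[
    [[1,0,1],0,0],
    [[1,0,1],0,0],
    [[1,0,1],0,0],
    [[1,0,1],0,0],
    [[1,0,1],0,0],
    [[1,0,1],0,0],
    [[1,0,1],0,0],
    [[1,0,1],0,0],
    [[1,0,1],0,0],
    [[1,0,1],0,0],
    [[1,0,1],0,0],
    [[1,0,1],0,0],
  ],
)

```text
time_s: 3.1
eef_pos: [0.4513, 0.1508, 0.3601]
tcp_rot: [-0.466, 0.466, -0.531, 0.532]
contact_force: [0.3, 0.1, -0.3]
opening: 0.0003
```

>>> play_rows(
  rows=[
    [[1,0,1],0,0],
    [[1,0,1],0,0],
    [[1,0,1],0,0],
    [[1,0,1],0,0],
    [[0.5,0,0.15],0,0],
    [[0,0,0],0,0],
  ],
)

```text
time_s: 3.7
eef_pos: [0.5389, 0.026, 0.3595]
tcp_rot: [0.466, -0.466, 0.532, -0.532]
contact_force: [-0.3, 0.1, 0.1]
opening: 0.0
```

Run:
```python
from h import *
need([0,-.03,.26],np.degrees(P[2]));print(st()[0]['opening'],st()[0]['contact_force'])
```

```text
q [-0.17  0.3   1.27 -0.    1.57 -0.04] zaxis deg -7.6 loc [-0.0011 -0.0427  0.3595] t 3.7
spin deg -0.28001797081455493 rows units -0.035002246351819366
shift units before spin [-0.51  3.98  0.05]
shift units after spin [-0.51  3.98  0.05] R2 z [ 0.992 -0.127 -0.001] x [-0.127 -0.992  0.   ]
3.915309770943342e-05 [-0.32731213  0.14916438  0.07725744]
```

>>> play_rows(
  rows=[
    [[0,1,0],0,0],
    [[0,1,0],0,0],
    [[0,1,0],0,0],
    [[0,0.8,0],0,0],
    [[-1,0,0],0,0],
    [[-0.8,0,0],0,0],
    [[-0.6,0,0],0,0],
    [[-0.6,0,0],0,0],
    [[-0.6,0,0],0,0],
    [[-0.6,0,0],0,0],
    [[-0.6,0,0],0,0],
    [[-0.6,0,0],0,0],
  ],
)

```text
time_s: 4.9
eef_pos: [0.5566, 0.1621, 0.2649]
tcp_rot: [0.466, -0.466, 0.532, -0.531]
contact_force: [0.1, -1.2, 0.6]
opening: 0.0002
```

>>> play_rows(
  rows=[
    [[-0.3,0,0],0,0],
    [[-0.5,0.05,0],0,0],
    [[-0.5,0.05,0],0,0],
    [[-0.5,0.1,0],0,0],
    [[-0.4,0.2,0],0,0],
    [[-0.3,0.15,0],0,0],
    [[-0.3,0.15,0],0,0],
    [[0,0,0],0,0],
  ],
)

```text
time_s: 5.7
eef_pos: [0.5653, 0.2311, 0.2466]
tcp_rot: [0.466, -0.467, 0.532, -0.531]
contact_force: [-0.4, -0.6, -0.7]
opening: 0.0004
```

Run:
```python
from h import *
need([0,.175,.2325],np.degrees(P[2]));print(st()[0]['contact_force'])
for n in("side","top"):
    im=bot.capture(n); cv2.imwrite(f"pics/{n}2.png",im[:,:,::-1])
a=np.hstack([cv2.imread("pics/top2.png")[130:280,160:360],cv2.imread("pics/side2.png")[100:250,180:380]])
cv2.imwrite("pics/c2.png",cv2.resize(a,None,fx=2,fy=2))
```

```text
q [0.2  0.52 1.24 0.   1.38 0.33] zaxis deg -7.4 loc [-0.0009  0.1641  0.2466] t 5.7
spin deg -0.12651355180210544 rows units -0.01581419397526318
shift units before spin [-0.44  0.56  0.04]
shift units after spin [-0.44  0.56  0.04] R2 z [ 0.992 -0.127 -0.001] x [-0.127 -0.992  0.   ]
[-0.37069564 -0.56623749 -0.73211369]
```

View pics/c2.png

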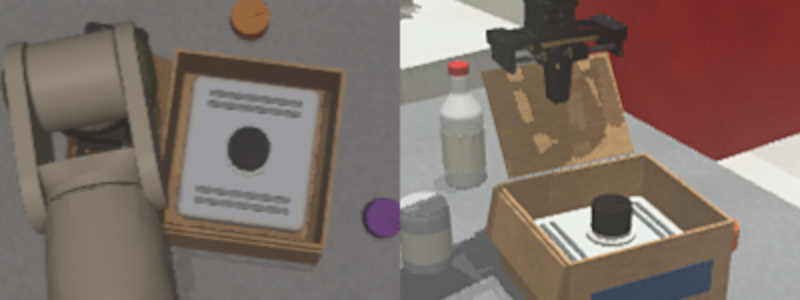

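```bash
cat >> h.py <<'E'
def flapc(th): return np.array([loc([sx*.1,.115-.16*np.cos(th),.135+.16*np.sin(th)]) for sx in(-1,1)])
E
python3 - <<'E'
from h import *
for d in(115,120,125,130,135,140): print(d,proj("side",flapc(np.radians(d))).round(1).tolist(),proj("top",flapc(np.radians(d))).round(1).tolist())
a=cv2.imread("pics/side2.png")[110:200,200:310];cv2.imwrite("pics/s2.png",cv2.resize(a,None,fx=6,fy=6,interpolation=cv2.INTER_CUBIC))
E
```

```text
115 [[222.8, 133.5], [286.5, 123.7]] [[200.8, 228.3], [213.3, 143.6]]
120 [[221.2, 134.3], [284.4, 124.6]] [[196.0, 227.8], [208.5, 143.7]]
125 [[219.8, 135.6], [282.5, 125.9]] [[191.6, 227.4], [204.1, 143.9]]
130 [[218.5, 137.2], [280.7, 127.5]] [[187.6, 227.1], [200.1, 144.3]]
135 [[217.4, 139.2], [279.0, 129.4]] [[184.1, 226.9], [196.6, 144.8]]
140 [[216.4, 141.5], [277.5, 131.7]] [[181.2, 226.7], [193.5, 145.4]]
```

View pics/s2.png

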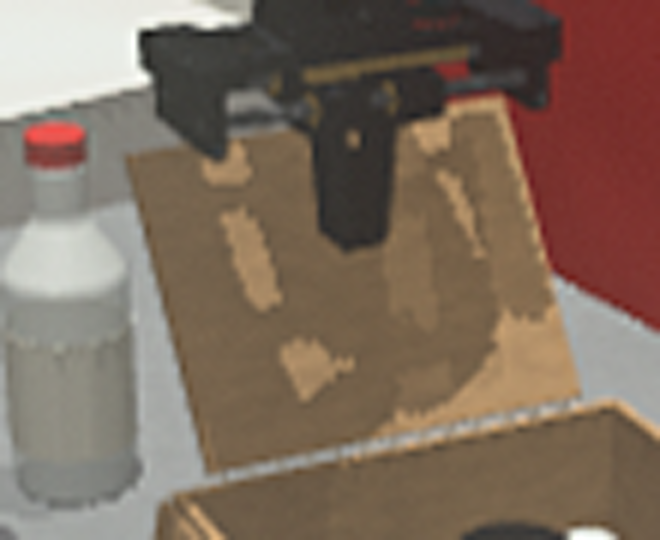

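>>> play_rows(
  rows=[
    [[-0.22,0.28,0],0,0],
    [[-0.22,0.28,0],0,0],
    [[0,0,0],0,0],
    [[1,0,0],0,0.5],
    [[1,-1,0],0,1],
    [[1,-1,0],0,1],
    [[1,-1,0],0,1],
    [[1,0,0],0,1],
    [[1,0,0],0,1],
    [[1,0,0],0,1],
  ],
)

```text
time_s: 6.8
eef_pos: [0.5439, 0.0668, 0.3084]
tcp_rot: [0.466, -0.466, 0.532, -0.531]
contact_force: [0.9, 0.2, -0.2]
opening: 0.054
```

Run:
```python
from h import *
need([0,0,.2],np.degrees(P[2]))
for n in("side","top"):
    im=bot.capture(n); cv2.imwrite(f"pics/{n}3.png",im[:,:,::-1])
a=np.hstack([cv2.resize(cv2.imread("pics/top3.png")[130:265,160:295],None,fx=3,fy=3,interpolation=cv2.INTER_CUBIC),cv2.resize(cv2.imread("pics/side3.png")[120:201,205:286],None,fx=5,fy=5,interpolation=cv2.INTER_CUBIC)])
cv2.imwrite("pics/c3.png",a);print(a.shape)
```

```text
q [-0.09  0.34  1.35  0.    1.46  0.04] zaxis deg -7.5 loc [-0.0013 -0.0016  0.3084] t 6.8
spin deg -0.1615880975155619 rows units -0.02019851218944524
shift units before spin [-0.06  4.34  0.05]
shift units after spin [-0.06  4.34  0.05] R2 z [ 0.992 -0.127 -0.   ] x [-0.127 -0.992 -0.   ]
(405, 810, 3)
```

View pics/c3.png

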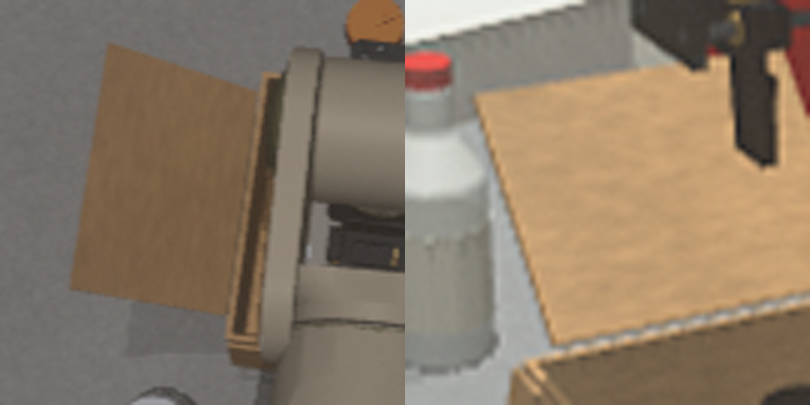

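>>> play_rows(
  rows=[
    [[-0.06,1,0.05],0,1],
    [[0,1,0],0,1],
    [[0,1,0],0,1],
    [[0,1,0],0,1],
    [[0,1,0],0,1],
    [[0,1,0],0,1],
    [[0,0.8,0],0,1],
    [[0,0.65,0],0,1],
    [[0,0,0],0,1],
  ],
)

```text
time_s: 7.8
eef_pos: [0.5447, 0.0699, 0.1202]
tcp_rot: [0.465, -0.467, 0.533, -0.53]
contact_force: [0.1, -0.0, 0.6]
opening: 0.0882
```

Run:
```python
from h import *
need([0,0,.122],np.degrees(P[2]))
s=st()[0];print(s['opening'],s['contact_force'],s['wrist_torque'])
im=bot.capture("side");a=im[150:270,220:370,::-1];cv2.imwrite("pics/s4.png",cv2.resize(a,None,fx=5,fy=5,interpolation=cv2.INTER_CUBIC))
```

```text
q [-0.09  0.52  1.6   0.    1.03  0.04] zaxis deg -7.4 loc [-0.0009  0.0015  0.1202] t 7.8
spin deg -0.14014061041902437 rows units -0.017517576302378046
shift units before spin [ 0.06 -0.07  0.04]
shift units after spin [ 0.06 -0.07  0.04] R2 z [ 0.992 -0.127 -0.004] x [-0.127 -0.992 -0.   ]
0.0881597117487991 [ 0.0880175  -0.00878859  0.57538231] [-0.0918122   0.08790874 -0.04552865]
```

View pics/s4.png

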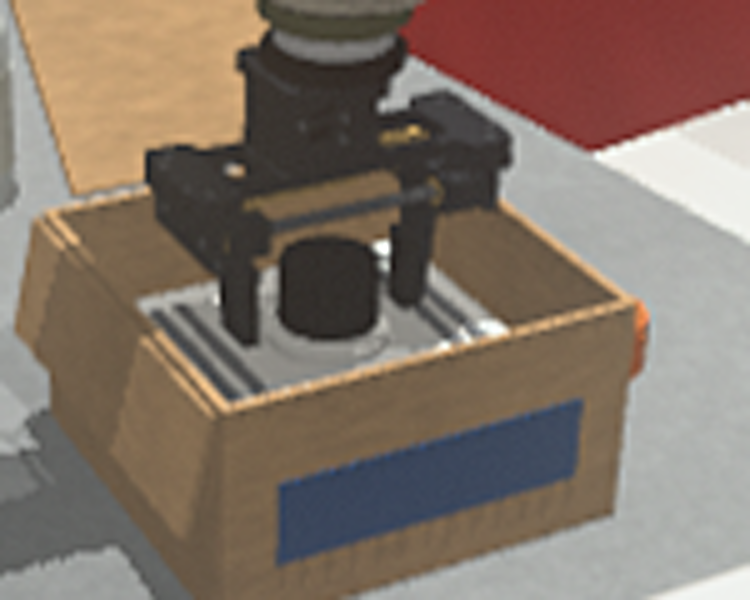

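Fingers straddle the cap, clear of the carton. Centre slightly and close.

>>> play_rows(
  rows=[
    [[0.06,-0.06,0.04],0,1],
    [[0,0,0],0,0],
    [[0,0,0],0,0],
    [[0,0,0],0,0],
    [[0,0,0],0,0],
    [[0,0,0],0,0],
    [[0,0,0],0,0],
  ],
)

```text
time_s: 8.55
eef_pos: [0.5465, 0.0674, 0.1239]
tcp_rot: [-0.466, 0.466, -0.531, 0.532]
contact_force: [0.0, 0.3, 2.0]
opening: 0.0558
```

Run:
```python
from h import *
need([0,0,.122],np.degrees(P[2]))
s=st()[0];print(s['opening'],s['contact_force'],s['wrist_torque'])
```

```text
q [-0.09  0.52  1.59 -0.    1.03  0.04] zaxis deg -7.5 loc [ 0.0012 -0.0007  0.1239] t 8.55
spin deg -0.16781838322191334 rows units -0.020977297902739167
shift units before spin [-0.03  0.08 -0.05]
shift units after spin [-0.03  0.08 -0.05] R2 z [ 0.992 -0.127  0.   ] x [-0.127 -0.992  0.   ]
0.05583187086679058 [0.0297994  0.2586716  2.00435632] [-0.02955206  0.14141811  0.0108498 ]
```

>>> play_rows(
  rows=[
    [[0,0,0],0.5,0],
    [[0,0,0],0.5,0],
    [[0,0,0],0.5,0],
    [[0,0,0],0,0],
  ],
)

```text
time_s: 8.95
eef_pos: [0.5465, 0.0674, 0.1239]
tcp_rot: [-0.408, 0.408, -0.577, 0.578]
contact_force: [-0.1, 0.3, 0.9]
opening: 0.0557
```

Run:
```python
from h import *
need([0,0,.122],np.degrees(P[2]))
s=st()[0];print(s['opening'],s['contact_force'],s['wrist_torque'],s['tau'])
```

```text
q [-0.09  0.52  1.59  0.    1.03  0.25] zaxis deg -19.5 loc [ 0.0012 -0.0007  0.1239] t 8.95
spin deg -12.205301252810386 rows units -1.5256626566012983
shift units before spin [-0.02  0.07 -0.05]
shift units after spin [-0.03  0.07 -0.05] R2 z [ 0.992 -0.127  0.   ] x [-0.127 -0.992 -0.   ]
0.05574654348909695 [-0.05107732  0.29033445  0.8894291 ] [0.00498813 0.0854853  0.02616312] [ 4.18523050e-03 -4.45595062e+01 -2.09959584e+01  5.40695025e-02
 -7.95191590e-03  7.16079958e-01]
```

>>> play_rows(
  rows=[
    [[0,0,0],0.5,0],
    [[0,0,0],0.5,0],
    [[0,0,0],0,0],
  ],
)

```text
time_s: 9.25
eef_pos: [0.5465, 0.0674, 0.1239]
tcp_rot: [-0.367, 0.367, -0.604, 0.604]
contact_force: [-0.6, 0.5, 2.0]
opening: 0.0555
```

Run:
```python
from h import *
need([0,0,.122],np.degrees(P[2]))
s=st()[0];print(s['opening'],s['contact_force'],s['wrist_torque'],s['tau'])
```

```text
q [-0.09  0.52  1.59  0.    1.03  0.39] zaxis deg -27.4 loc [ 0.0012 -0.0006  0.1239] t 9.25
spin deg -20.10423513158645 rows units -2.513029391448306
shift units before spin [-0.01  0.08 -0.06]
shift units after spin [-0.03  0.08 -0.05] R2 z [ 0.992 -0.127  0.   ] x [-0.127 -0.992 -0.   ]
0.05553640249866854 [-0.60312354  0.45021233  2.03019112] [-0.06068199  0.16734836 -0.01107105] [ 6.54292933e-03 -4.43589699e+01 -2.08873862e+01  5.13317983e-02
 -2.16956658e-02  7.05637895e-01]
```

>>> play_rows(
  rows=[
    [[0,0,0],0.8,0],
    [[0,0,0],0.8,0],
    [[0,0,0],0.8,0],
    [[0,0,0],0.8,0],
    [[0,0,0],0,0],
  ],
)

```text
time_s: 9.75
eef_pos: [0.5465, 0.0674, 0.1239]
tcp_rot: [-0.225, 0.224, -0.67, 0.671]
contact_force: [0.3, 0.9, 2.9]
opening: 0.0558
```

Run:
```python
from h import *
need([0,0,.122],np.degrees(P[2]))
s=st()[0];print(s['opening'],s['contact_force'],s['wrist_torque'],s['tau'][5])
im=bot.capture("side");a=im[150:270,220:370,::-1];cv2.imwrite("pics/s5.png",cv2.resize(a,None,fx=5,fy=5,interpolation=cv2.INTER_CUBIC))
```

```text
q [-0.09  0.52  1.59  0.    1.03  0.83] zaxis deg -53.0 loc [ 0.0012 -0.0006  0.1239] t 9.75
spin deg -45.66602177889442 rows units -5.708252722361802
shift units before spin [ 0.02  0.08 -0.05]
shift units after spin [-0.03  0.08 -0.05] R2 z [ 0.992 -0.127  0.   ] x [-0.127 -0.992 -0.   ]
0.05582468748988455 [0.2613711  0.89497021 2.88001081] [ 0.05113689  0.19079489 -0.00312421] 1.1320455372333527
```

View pics/s5.png

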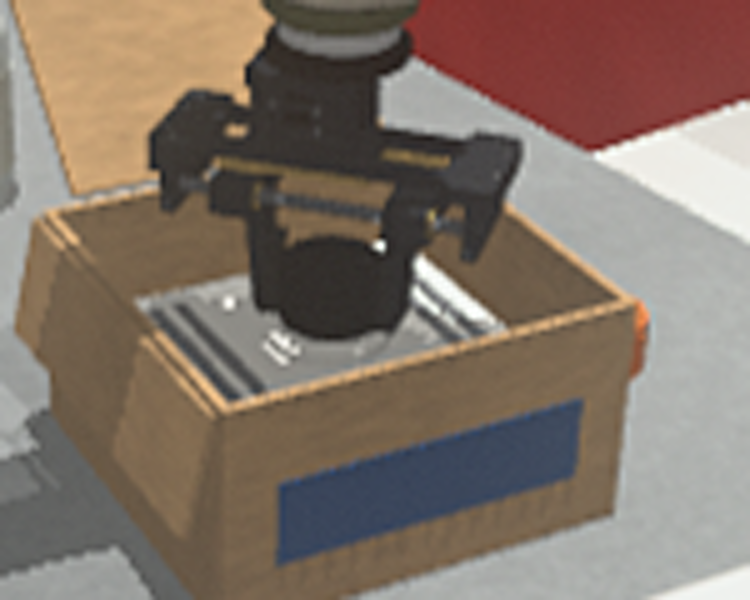

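>>> play_rows(
  rows=[
    [[0,0,0],0.9,0],
    [[0,0,0],0.9,0],
    [[0,0,0],0.9,0],
    [[0,0,0],0.6,0],
    [[0,0,0],0,0],
  ],
)

```text
time_s: 10.3
eef_pos: [0.5461, 0.0676, 0.1239]
tcp_rot: [0.065, -0.066, 0.704, -0.704]
contact_force: [-3.4, 1.8, 4.7]
opening: 0.0556
```

>>> play_rows(
  rows=[
    [[0,-0.1,0],0,0],
    [[0,-0.1,0],0,0],
    [[0,0,0],0,0],
  ],
)

```text
time_s: 10.6
eef_pos: [0.5461, 0.0676, 0.1286]
tcp_rot: [0.065, -0.066, 0.704, -0.704]
contact_force: [-3.3, 1.7, 0.8]
opening: 0.0556
```

Run:
```python
from h import *
need([0,0,.122],np.degrees(P[2]))
s=st()[0];print(s['opening'],s['contact_force'],s['wrist_torque'],s['tau'][5])
```

```text
q [-0.09  0.51  1.59  0.    1.05  1.3 ] zaxis deg -79.4 loc [ 0.0007 -0.0005  0.1286] t 10.6
spin deg -72.0640226361071 rows units -9.008002829513387
shift units before spin [ 0.02  0.27 -0.03]
shift units after spin [-0.02  0.27 -0.03] R2 z [ 0.992 -0.127 -0.001] x [-0.127 -0.992 -0.   ]
0.055585920726482045 [-3.26278189  1.72169401  0.84159151] [ 0.21936306  0.61734902 -0.00086004] -0.010665647860150784
```

>>> play_rows(
  rows=[
    [[0,-0.2,0],0,0],
    [[0,-0.3,0],0,0],
    [[0,-0.4,0],0,0],
    [[0,-0.4,0],0,0],
    [[0,0,0],0,0],
  ],
)

```text
time_s: 11.1
eef_pos: [0.5473, 0.0673, 0.1632]
tcp_rot: [-0.066, 0.064, -0.704, 0.704]
contact_force: [-0.3, 0.3, -0.9]
opening: 0.0554
```

Run:
```python
from h import *
need([0,0,.222],np.degrees(P[2]))
s=st()[0];print(s['opening'],s['contact_force'],s['wrist_torque'],s['tau'][5])
im=bot.capture("side");a=im[120:240,220:370,::-1];cv2.imwrite("pics/s6.png",cv2.resize(a,None,fx=5,fy=5,interpolation=cv2.INTER_CUBIC))
```

```text
q [-0.09  0.47  1.55 -0.    1.12  1.3 ] zaxis deg -79.5 loc [ 0.002  -0.0007  0.1632] t 11.1
spin deg -72.16305993169476 rows units -9.020382491461845
shift units before spin [ 0.06 -2.35 -0.05]
shift units after spin [-0.03 -2.35 -0.07] R2 z [ 0.992 -0.127  0.004] x [-0.127 -0.992 -0.   ]
0.05541628595968379 [-0.34444455  0.29717139 -0.94835211] [ 0.02983592  0.15544202 -0.00143974] -0.0023484230769099668
```

View pics/s6.png

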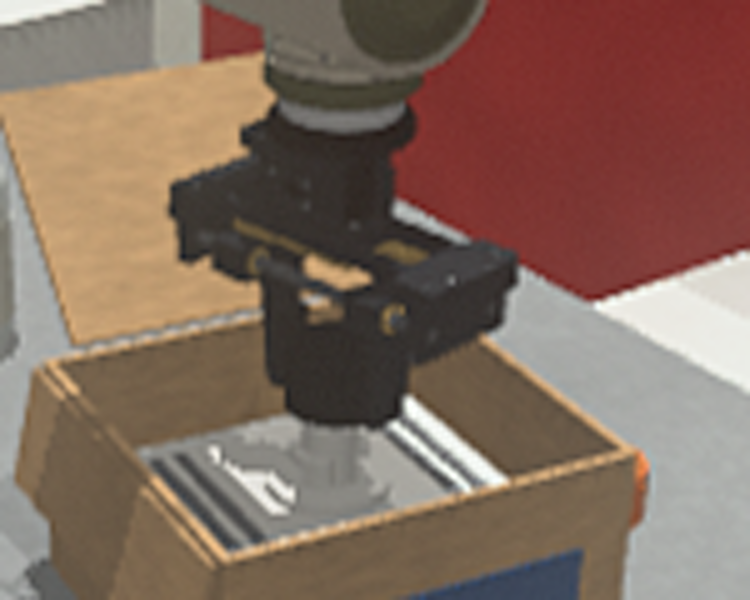

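>>> play_rows(
  rows=[
    [[0.04,-0.5,-0.03],0,0],
    [[0,-0.5,0],0,0],
    [[0,-0.5,0],0,0],
    [[0,-0.5,0],0,0],
    [[0,-0.43,0],0,0],
    [[0,0,0],0,0],
    [[0,0,0],0,0],
    [[0,0,0],0,0],
    [[0,0,0],0,0],
  ],
)

```text
time_s: 12.05
eef_pos: [0.5451, 0.068, 0.2214]
tcp_rot: [0.064, -0.065, 0.704, -0.704]
contact_force: [-0.4, 0.7, -0.4]
opening: 0.0551
```

Run:
```python
from h import *
need([0,0,.2239],np.degrees(P[2]))
s=st()[0];print(s['opening'],s['contact_force'],s['wrist_torque'],s['joint_velocities'])
ims=[bot.capture(n)[:,:,::-1] for n in("side","top")]
for n in("side","top"): print(n,[(np.round(np.array(d['centre'])*[560,420],1),round(d['confidence'],2)) for d in bot.spot_point("cap_center",n)], proj(n,loc([0,0,.215])).round(1))
print(proj("side",flapc(np.radians(135))))
cv2.imwrite("pics/c7.png",np.hstack([cv2.resize(ims[0][100:300,150:350],None,fx=2,fy=2),cv2.resize(ims[1][100:300,110:310],None,fx=2,fy=2)]))
```

```text
q [-0.09  0.4   1.49  0.    1.25  1.3 ] zaxis deg -79.5 loc [-2.000e-04 -3.000e-04  2.214e-01] t 12.05
spin deg -72.17093867809481 rows units -9.021367334761852
shift units before spin [-0.01 -0.1  -0.01]
shift units after spin [-0.01 -0.1   0.01] R2 z [ 0.992 -0.127 -0.001] x [-0.127 -0.992  0.   ]
0.05506584010401506 [-0.37692397  0.71630586 -0.35351642] [-0.01405775  0.15237332 -0.00611416] [ 4.92652404e-04 -2.34336628e-04 -2.52242688e-03  3.26181547e-04
  7.61558228e-05 -1.31430494e-03]
side [(array([288. , 175.2]), 0.72), (array([339. , 213.9]), 0.38)] [[286.1 173.9]]
top [(array([281.3, 139.7]), 0.89), (array([350.8, 236.8]), 0.83), (array([287.8, 198.3]), 0.47)] [[285.1 199.2]]
[[217.3958106  139.16952214]
 [279.01978492 129.41772804]]
```

View pics/c7.png

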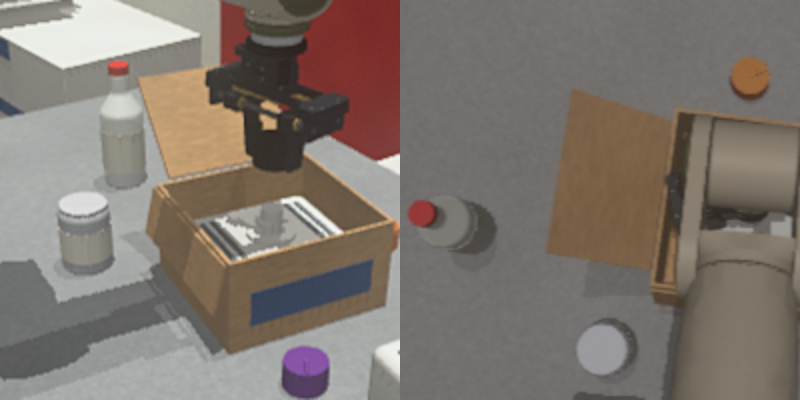

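>>> play_rows(
  rows=[
    [[0,-0.08,0],0,0],
    [[0,0,0],0,0],
    [[0,0,0],0,0],
    [[0,0,0],0,0],
    [[0,0,0],0,0],
    [[0,0,0],0,0],
    [[0,0,0],0,0],
    [[0,0,0],0,0],
    [[0,0,0],0,0],
    [[0,0,0],0,0],
  ],
)

```text
time_s: 13.25
eef_pos: [0.5453, 0.068, 0.224]
tcp_rot: [-0.065, 0.065, -0.704, 0.704]
contact_force: [0.1, -0.3, 0.6]
opening: 0.0558
```

Run:
```python
from h import *
need([0,0,.2239],np.degrees(P[2]))
s=st()[0];print(s['opening'],s['contact_force'])
im=bot.capture("side");a=im[130:230,230:330,::-1];cv2.imwrite("pics/s8.png",cv2.resize(a,None,fx=5,fy=5,interpolation=cv2.INTER_CUBIC))
print([(np.round(np.array(d['centre'])*[560,420],1),round(d['confidence'],2)) for d in bot.spot_point("cap_center","side")])
```

```text
q [-0.09  0.4   1.48 -0.    1.26  1.3 ] zaxis deg -79.5 loc [-1.00e-04 -3.00e-04  2.24e-01] t 13.25
spin deg -72.16538295711263 rows units -9.020672869639078
shift units before spin [-0.01  0.   -0.01]
shift units after spin [-0.01  0.    0.  ] R2 z [ 0.992 -0.127 -0.   ] x [-0.127 -0.992  0.   ]
0.055763520549432864 [ 0.08605261 -0.33129501  0.64936616]
[(array([287.8, 174. ]), 0.75), (array([300.7, 284.7]), 0.61), (array([340.1, 214.6]), 0.36)]
```

View pics/s8.png

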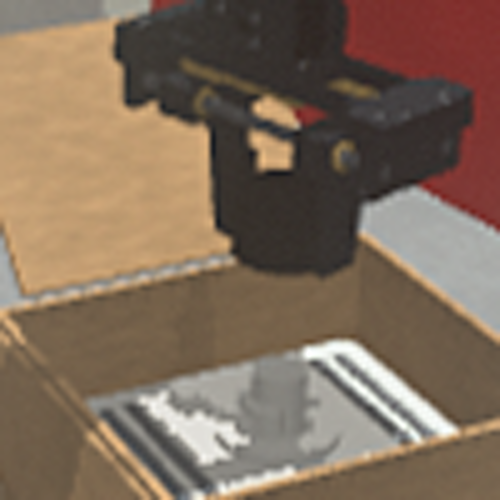

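The cap is held steadily and upright, about 100 mm above its seat. The flap still leans at about 135°.

```bash
python3 -c "
from plant import bot
print(bot.close_job())"
```

```text
the job is handed in; nothing more can be done
None
```

I did both parts in the order asked and handed the job in at about 13.4 s of the 54 s allowed.

- **Flap:** I pushed it from about 58° to about 135° from closed with the shut fingers. Its corners in the top and side pictures matched the 135° prediction to within about 1–2 pixels, and later pictures showed it still there.
- **Cap:** I gripped it and turned it clockwise, seen from above. It met no stop in the first 20°, so I carried on to about 72° and did not need the other direction. It then lifted freely with almost no force.
- **Last check:** The measured tool height was 0.224 m, 100 mm above where I gripped the cap and centred on the neck within 1 mm. The opening read 55.8 mm, the cap looked upright in the side picture, and the bare neck showed below it.
- **Bystanders:** I moved nothing near the spare canister, bottle, tin or coloured look-alike caps. They looked unmoved in the pictures that showed them.

Two checks were less clear. The opening drifted down to 55.1 mm during the lift but was back at 55.8 mm a second later, so I took it as noise. The point finder also mixed the cap up with the coloured look-alikes, so I used only its answers that matched the pictures.

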